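# Set the sample carousel to its home mark

## Robot

A 7-joint arm with a two-finger parallel gripper is mounted at the origin on the work surface. World frame = base frame: x ahead of the robot, y to its left, z up, the work surface at z = 0. Lengths are in m, angles in rad, forces in N, time in s.
With the tool pointing down it reaches from about 0.4 to 0.85 m from the base axis. Payload 10.4 kg.
Tool frame: the origin (TCP) lies on the centre line of the jaws, within the pads' length; the fingertips stand 14 mm ahead of it and the grasp point (between the pads) lies 5 mm behind it (tip_reach is the z of the fingertips in the tool frame, in m); z points along the fingers, x is the direction in which the jaws open and shut, and the axes are right-handed (so a half turn about z gives the same grasp; the last joint's range is limited). The gripper opens to 87 mm and grips with 3 to 60 N. Pads are 19 mm wide; open, the fingers measure 117 mm over their backs; the gripper's body (75 mm by 190 mm) begins 51 mm behind the grasp point.
Start: joints at [-1.251, 0.332, -0.065, 1.46, 0.022, 1.35, -0.088], TCP at [0.21, 0.589, 0.237] pointing down, gripper open.
Joint ranges: [-2.6, 2.6], [-0.5, 2.12], [-1.47, 1.34], [0.16, 2.42], [-1.27, 4.41], [0.06, 2.06], [-2.6, 2.6]. Speed limits (rad/s): [2.22, 2.22, 2.79, 2.79, 3.14, 3.14, 3.14].

## Interface

Orientations are given as a unit quaternion [x, y, z, w].
In Python, from bench import * gives the robot as it stands.
- The arm moves only by the tool carry_out, never from a script. Its argument "rows" is a list of rows, each a list of 5 numbers: the closure, from -1 (fully open) to 1 (shut), so that 0 is half open, then the shift along the tool's x, y, z in units of 30 mm (1.0 is 30 mm), then the turn about the tool's z in units of 5 degrees (1.0 is 5 degrees). In form: [[jaw, x, y, z, turn], ...]. A call has 1 to 20 rows; each row shifts and turns the pose as measured when the row begins, along the tool's axes as they then stand; what a row does not reach is not made up. A row lasts 1/12 s, in which the tool goes at most 41.7 mm and 7.16 degrees, less where a joint would pass 70% of its speed; a pose out of reach is approached as far as the arm can. A call is refused whole if a number of a shift passes 1 or a number of a turn 1, either way. A call with a gripper value outside its range is refused whole. The fingers move at their own pace and stop on an object; "force" is the grip in N (left out, the last holds). Time passes only in rows, so rows that do not move let the fingers close. It gives the time, the measured TCP pose, the force and the opening at its end, in the units of the state.
- read_state(): the state, without advancing time (a new reading comes with each control period).
- camera(name): name is "side" or "top"; returns the picture (420x560x3 uint8, blue, green, red); there is no depth.
- camera_info(name): a dict with "fx", "fy", "cx", "cy" (pixels), "extrinsics" (4x4, takes a point from camera to world coordinates). Camera axes: x right, y down, z forward; pixel columns grow to the right and rows downward; lengths in m; the calibration is good to about 2 mm. A picture is of the moment at which its call begins. camera_info takes no time and is no camera call.
- close_job(): hands the job in, once; it reports no verdict.
Trained networks look in the newest picture that a camera, given by its name, has taken for a name from the list of things; names that differ only in an ending like _2 or _b are one class to them, and where a whole thing is asked for, a point or a joint stands for the part that bears it (a point fixed in the world has none). Each returns a list of dicts, best first, with "conf" (0 to 1); they miss things now and then, are a little off and sometimes report something else, mostly with a low value. They report only what shows in the picture. A call takes as long as a camera call.
- recognise(query, camera): "box" ([centre column, centre row, width, height] in pixels, round what is visible of it).
- silhouettes(query, camera): "mask" (420x560 bool, what is visible of it) and "box" ([centre column, centre row, width, height] in pixels, round what is visible of it).
- pinpoint(query, camera): "xy" ([column, row] in pixels: a listed point, or the origin of a listed thing).
The state is a dict: "time": time; "joint_positions": joint angles; "joint_vel": joint speeds; "joint_torque": joint torques, N m; "ee_pos": TCP position; "eef_rot": TCP orientation; "ft_force": force on the tool from outside, world axes, zero at the start; "torque": the same for the moment, N m; "width": finger opening in m.
Only numpy, scipy, OpenCV 4.12 (cv2) and the standard library are available. Lean on these libraries where they do the work, as an engineer would, in place of code of your own. Each camera call takes 0.05 s, during which the arm holds its last target. There are 200 camera calls.

## Task

Two sample carousels stand on the laboratory bench, one larger than the other. Turn the larger one until the dark line engraved on it faces the pointer on its housing, ready for loading, and let go of it. Leave the smaller carousel as it is set.

Things in the scene. Friction and masses are not known exactly. Their poses are not given: they have to be found in the camera images.
- big (a joint): Turn of the larger carousel about its upright axis, rad. 0: its line faces the pointer; positive: the line stands anticlockwise of the pointer, seen from above (at the start 0.5 to 1.35). Stops at +-3.1. About 0.12 N m of friction: stays where it is left. The dark engraved line, 6 mm wide, runs radially from near the hub to the rim and over it. Vial wells are flush grey discs.
- big_centre (a point): On the larger carousel's axis, level with its rim top, 72 mm above the bench. Aluminium dish, outer diameter 180; rim wall 10 mm thick (radius 80 to 90), 30 high above the dish floor, can be pinched across the wall from above anywhere. Hub 24 wide, 10 high; else the floor is flat. White fixed housing 240 x 200 x 30 high. Axes: the housing's, z up, x from axis to pointer.
- big_pointer (a point): Tip of the fixed black arrow-shaped pointer on the larger carousel's housing, 94 mm from the axis, just outside the rim. The pointer is about 30 mm long and its top (this point) is 40 mm above the bench. Axes as the housing's.
- small_line (a point): Outer end of the engraved line of the smaller carousel, on its rim top, 72 mm above the bench, 50 mm from its axis. It looks the same but is 110 mm in diameter, on a housing of 170 x 130 mm. It turns as easily and is to be left alone. Axes turn with it: x from its axis to this point.

How it is judged:
By the outcome, as a careful person would: the job done as asked, in the order asked, and still so for the second after the job is handed in, with the robot touching nothing.
It also fails if it takes over 35 s, if anything falls off the work surface, if the arm or the gripper's body presses on something with over 40 N, if the wrist force passes 120 N, or if a joint passes its speed limit or range.

## Working session

There is one attempt and no reset: what is moved stays moved. The work goes in short steps, Python scripts to look and compute and a tool call to move; the robot and the scene stay as the last step left them, time stands still between calls to the robot, and variables do not carry over. Pictures are saved under pics/ and viewed, about 8 in all and at most 12, crops included, and the job is handed in when it is done.

Besides the shell and the picture viewer there is one more tool, called after "Emit:" as a command line: name --pt "numbers of a row" for each row, then --argument value for the rest. carry_out: Moves the arm, as the interface text tells. Its arguments: {"type":"object","properties":{"rows":{"type":"array","items":{"type":"array","items":{"type":"number"}}},"force":{"type":"number"}},"required":["rows"]}

```bash
mkdir -p pics; cat > h.py <<'E'
from bench import *
import numpy as np, cv2
def toworld(cam,uv,z):
    i=camera_info(cam); T=np.array(i["extrinsics"])
    d=T[:3,:3]@np.array([(uv[0]-i["cx"])/i["fx"],(uv[1]-i["cy"])/i["fy"],1.])
    o=T[:3,3]; return o+d*(z-o[2])/d[2]
E
python3 - <<'E'
from h import *
ims=[camera(c) for c in ("top","side")]
for c,im in zip(("top","side"),ims): cv2.imwrite(f"pics/{c}0.png",im)
for c in ("top","side"):
    print(c,np.round(np.array(camera_info(c)["extrinsics"])[:3],2).tolist(),camera_info(c)["fx"])
    for q,z in (("big_centre",.072),("big_pointer",.04),("small_line",.072)):
        for r in pinpoint(q,c)[:2]: print(q,np.round(r["xy"],1),round(r["conf"],2),np.round(toworld(c,r["xy"],z),4))
s=read_state();print(s["time"],s["ee_pos"],s["eef_rot"],s["width"])
E
```

```text
top [[-0.02, -0.98, 0.19, 0.41], [-1.0, 0.03, 0.02, -0.02], [-0.03, -0.19, -0.98, 0.77]] 400.1905965490562
big_centre [395.8 230.8] 0.63 [ 0.4911 -0.2102  0.072 ]
big_pointer [388.9 185.3] 0.75 [ 0.5801 -0.2134  0.04  ]
small_line [155.4 222.3] 0.91 [0.5181 0.2122 0.072 ]
side [[0.99, -0.12, 0.11, 0.49], [-0.16, -0.75, 0.65, -0.47], [0.01, -0.66, -0.76, 0.66]] 415.12282214937045
big_centre [248.6 336.1] 0.83 [ 0.4843 -0.2028  0.072 ]
big_pointer [317.1 346.3] 0.73 [ 0.5863 -0.2214  0.04  ]
small_line [239.9 153.9] 0.83 [0.5104 0.2041 0.072 ]
0.4 [0.2100348  0.5886215  0.23645643] [ 8.17339596e-01  5.76156212e-01 -5.28854434e-05  2.24251611e-05] 0.08704570248728699
```

View pics/top0.png

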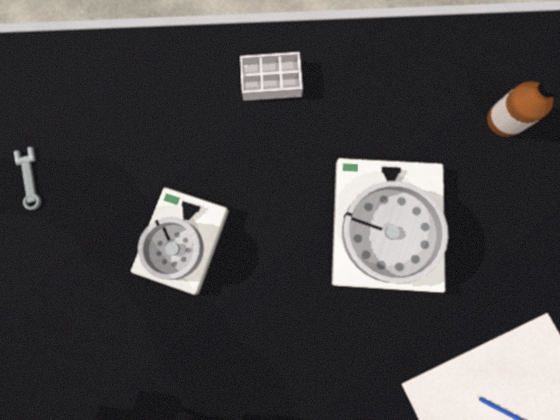

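View pics/side0.png

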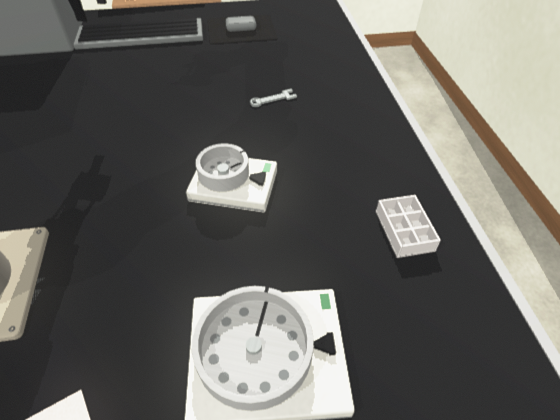

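```bash
python3 - <<'E'
from h import *
t=cv2.imread("pics/top0.png")[145:305,320:460]; s=cv2.imread("pics/side0.png")[275:420,180:360]
a=cv2.resize(t,None,fx=3,fy=3,interpolation=cv2.INTER_CUBIC);b=cv2.resize(s,None,fx=2.5,fy=2.5,interpolation=cv2.INTER_CUBIC)
H=max(a.shape[0],b.shape[0]);W=420+b.shape[1]
o=np.zeros((480,min(W,800)+0,3),np.uint8);o=np.zeros((480,W,3),np.uint8);o[:a.shape[0],:420]=a;o[:b.shape[0],420:]=b;o=cv2.resize(o,None,fx=.9,fy=.9)
cv2.imwrite("pics/crop.png",o[:, :800])
camera("top")
for r in silhouettes("big","top")[:2]:
    m=r["mask"].astype(np.uint8); print(r["conf"],r["box"],m.sum())
im=cv2.imread("pics/top0.png"); g=cv2.cvtColor(im,cv2.COLOR_BGR2GRAY)
w=(g>205).astype(np.uint8); w[:, :325]=0;w[:150]=0;w[300:]=0;w[:,455:]=0
# housing rect on plane z=.03
ys,xs=np.nonzero((g>90)&(np.arange(560)[None]>325)&(np.arange(560)[None]<455)&(np.arange(420)[:,None]>150)&(np.arange(420)[:,None]<300))
P=np.array([toworld("top",(x,y),.03)[:2] for x,y in zip(xs,ys)],np.float32)
print("rect",cv2.minAreaRect(P))
c=[(337,158),(443,163),(445,291),(333,287)]
print([np.round(toworld("top",p,.03)[:2],4) for p in c])
print("line end",toworld("top",(348,214),.072),toworld("side",(267,290),.072))
for cname in("top",):
    for q in("big","big_centre","big_pointer"):
        for r in pinpoint(q,cname)[:1]: print(q,r["xy"],r["conf"])
E
```

```text
0.78 [397.2, 232.5, 105.3, 103.6] 8529Traceback (most recent call last):
  File "<stdin>", line 14, in <module>
  File "h.py", line 4, in toworld
    i=camera_info(cam); T=np.array(i["extrinsics"])
ValueError: time passes only in moves, steps and waits
```

View pics/crop.png

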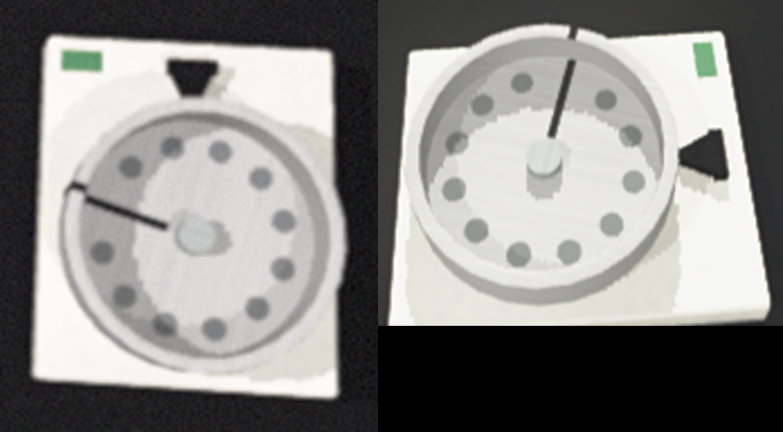

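```bash
cat > h.py <<'E'
from bench import *
import numpy as np, cv2
I={c:camera_info(c) for c in("top","side")}
def toworld(cam,uv,z):
    i=I[cam]; T=np.array(i["extrinsics"]); uv=np.atleast_2d(np.asarray(uv,float))
    d=np.c_[(uv[:,0]-i["cx"])/i["fx"],(uv[:,1]-i["cy"])/i["fy"],np.ones(len(uv))]@T[:3,:3].T
    o=T[:3,3]; return (o+d*((z-o[2])/d[:,2])[:,None]).squeeze()
def ang(v): return np.degrees(np.arctan2(v[1],v[0]))
E
python3 - <<'E'
from h import *
im=cv2.imread("pics/top0.png"); g=cv2.cvtColor(im,cv2.COLOR_BGR2GRAY)
m=np.zeros_like(g);m[150:300,325:455]=g[150:300,325:455]>90
ys,xs=np.nonzero(m)
P=toworld("top",np.c_[xs,ys],.03)[:,:2].astype(np.float32)
print("rect",cv2.minAreaRect(P))
print("corners",np.round(toworld("top",[(337,158),(443,163),(445,291),(333,287)],.03)[:,:2],4).tolist())
sc=toworld("side",[(180+(x-378)/2.25,275+y/2.25) for x,y in((411,50),(723,33),(769,307))],.03)[:,:2]; print("side corners",sc.round(4).tolist(),ang(sc[1]-sc[0]))
f=lambda x,y:(320+x/2.7,145+y/2.7); k=lambda x,y:(180+(x-378)/2.25,275+y/2.25)
for n,c,F,pt,le,fi,fo in(("t","top",f,(192,97),(70,186),(166,227),(87,199)),("s","side",k,(679,157),(574,26),(551,137),(572,62))):
    p=toworld(c,F(*pt),.04);l=toworld(c,F(*le),.072);a=toworld(c,F(*fi),.042);b=toworld(c,F(*fo),.042)
    print(n,"ptr",p.round(4),"lineend",l.round(4),"floor line ang",ang(b-a),a.round(4),b.round(4))
# rim ellipse: points on the rim outer top, top cam extremes
e=toworld("top",[f(60,215),f(345,240),f(205,372),f(192,97)],.072); print("rim",e.round(4).tolist())
for c in("top","side"):
    camera(c)
    for q,z in(("big_centre",.072),("big_pointer",.04)):
        r=pinpoint(q,c)
        if r: print(c,q,toworld(c,r[0]["xy"],z).round(4))
E
```

```text
rect ((0.5112160444259644, -0.2128293216228485), (0.21071591973304749, 0.24205732345581055), 84.94532012939453)
corners [[0.6392, -0.1215], [0.6227, -0.3216], [0.3854, -0.3003], [0.3973, -0.1011]]
side corners [[0.4015, -0.1002], [0.6373, -0.1233], [0.6187, -0.3187]] -5.588970197575864
t ptr [ 0.5883 -0.2181  0.04  ] lineend [ 0.5234 -0.1256  0.072 ] floor line ang 68.33329648447182 [ 0.4984 -0.193   0.042 ] [ 0.5189 -0.1412  0.042 ]
s ptr [ 0.5818 -0.2182  0.04  ] lineend [ 0.523 -0.124  0.072] floor line ang 67.95389233452502 [ 0.497  -0.1908  0.042 ] [ 0.5192 -0.1359  0.042 ]
rim [[0.5045, -0.118, 0.072], [0.4832, -0.2991, 0.072], [0.4025, -0.2031, 0.072], [0.5805, -0.2093, 0.072]]
top big_centre [ 0.4888 -0.2047  0.072 ]
top big_pointer [ 0.578  -0.2136  0.04  ]
side big_centre [ 0.4862 -0.2062  0.072 ]
side big_pointer [ 0.5818 -0.2221  0.04  ]
```

Emit:
carry_out --pt "0 -0.95 0.95 0 0" --pt "0 -0.95 0.95 0 0" --pt "0 -0.95 0.95 0 0" --pt "0 -0.95 0.95 0 0" --pt "0 -0.95 0.95 0 0" --pt "0 -0.95 0.95 0 0" --pt "0 -0.95 0.95 0 0" --pt "0 -0.95 0.95 0 0" --pt "0 -0.95 0.95 0 0" --pt "0 -0.95 0.95 0 0" --pt "0 -0.95 0.95 0 0" --pt "0 -0.95 0.95 0 0" --pt "0 -0.95 0.95 0 0" --pt "0 -0.95 0.95 0 0" --pt "0 -0.95 0.95 0 0" --pt "0 -0.95 0.95 0 0" --force 15

```text
time: 2.13
ee_pos: [0.4907, -0.0064, 0.2346]
eef_rot: [0.813, 0.582, 0.004, -0.003]
ft_force: [1.4, 0.9, -0.4]
width: 0.0436
```

```bash
cat > go.py <<'E'
import sys
from h import *
from scipy.spatial.transform import Rotation as R
C=np.array([.4893,-.208])
s=read_state(); Rm=R.from_quat(s["eef_rot"]).as_matrix(); p=np.array(s["ee_pos"])
print("t",s["time"],"p",p.round(4),"xang",ang(Rm[:,0]).round(2),"tilt",Rm[2,:].round(3),"w",round(s["width"],4),"F",np.round(s["ft_force"],1),"j",np.round(s["joint_positions"],2))
r=p[:2]-C; print("polar r",np.linalg.norm(r).round(4),"ang",ang(r).round(2))
if len(sys.argv)>1:
    phi,z=map(float,sys.argv[1:3]); a=np.radians(phi)
    t=np.r_[C+.085*np.array([np.cos(a),np.sin(a)]),z]
    print("shift units",(Rm.T@(t-p)/.03).round(2),"turn units",(((ang(Rm[:,0])-phi+90)%180-90)/5).round(2))
E
python3 go.py 30 .15
```

```text
t 2.1333 p [ 0.4907 -0.0064  0.2346] xang 71.23 tilt [ 0.01 -0.   -1.  ] w 0.0436 F [ 1.4  0.9 -0.4] j [-0.6   0.02  0.54  1.84 -0.02  1.29  1.19]
polar r 0.2016 ang 89.59
shift units [-4.27  3.99  2.78] turn units 8.25
```

Emit:
carry_out --pt "0 -0.85 0.8 0.3 0" --pt "0 -0.85 0.8 0.3 0" --pt "0 -0.85 0.8 0.3 0" --pt "0 -0.85 0.8 0.3 0" --pt "0 -0.85 0.8 0.3 0" --pt "0 0 0 0 1" --pt "0 0 0 0 1" --pt "0 0 0 0 1" --pt "0 0 0 0 1" --pt "0 0 0 0 1" --pt "0 0 0 0 1" --pt "0 0 0 0 1" --pt "0 0 0 0 1" --pt "0 0 0 0 0.3" --pt "0 0 0 0 0"

```text
time: 3.38
ee_pos: [0.5675, -0.1869, 0.1874]
eef_rot: [0.972, 0.235, 0.004, -0.001]
ft_force: [-0.5, 0.5, -0.1]
width: 0.0438
```

```bash
python3 go.py 30 .11; python3 - <<'E'
from h import *
cv2.imwrite("pics/side1.png",camera("side"))
E
```

```text
t 3.3833 p [ 0.5675 -0.1869  0.1874] xang 27.13 tilt [ 0.008  0.001 -1.   ] w 0.0438 F [-0.5  0.5 -0.1] j [-0.4   0.38  0.82  1.65 -0.29  1.24  0.95]
polar r 0.081 ang 15.08
shift units [ 0.17 -0.71  2.58] turn units -0.57
```

View pics/side1.png

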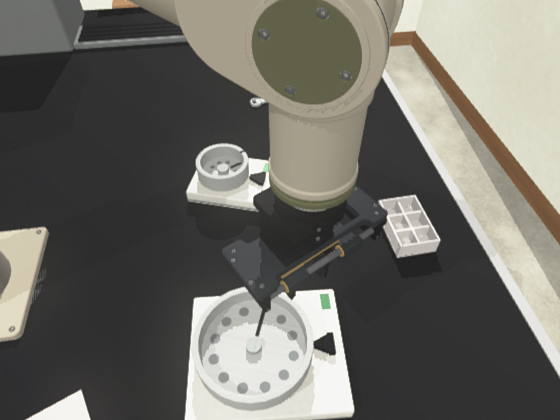

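Emit:
carry_out --pt "0 0.17 -0.7 0.5 -0.55" --pt "0 0 0 0.7 0" --pt "0 0 0 0.7 0" --pt "0 0 0 0.6 0" --pt "0 0 0 0 0"

```text
time: 3.85
ee_pos: [0.5644, -0.1646, 0.1115]
eef_rot: [0.965, 0.264, 0.006, 0.0]
ft_force: [-0.2, 0.3, -0.0]
width: 0.0434
```

```bash
python3 go.py 30 .062
```

```text
t 3.85 p [ 0.5644 -0.1646  0.1115] xang 30.62 tilt [ 0.012  0.003 -1.   ] w 0.0434 F [-0.2  0.3 -0. ] j [-0.4   0.43  0.77  1.75 -0.34  1.09  1.01]
polar r 0.0868 ang 30.01
shift units [-0.08 -0.01  1.65] turn units 0.12
```

Emit:
carry_out --pt "0 -0.08 0 0.6 0.1" --pt "0 0 0 0.6 0" --pt "0 0 0 0.4 0" --pt "0 0 0 0 0" --pt "0.4 0 0 0 0" --pt "0.6 0 0 0 0" --pt "0.6 0 0 0 0" --force 12

```text
time: 4.43
ee_pos: [0.5655, -0.1665, 0.067]
eef_rot: [0.965, 0.262, 0.008, 0.001]
ft_force: [0.6, -0.6, -0.7]
width: 0.0305
```

```bash
python3 go.py 30 .062; python3 - <<'E'
from h import *
cv2.imwrite("pics/side2.png",cv2.resize(camera("side")[250:,150:400],None,fx=3,fy=3))
E
```

```text
t 4.4333 p [ 0.5655 -0.1665  0.067 ] xang 30.41 tilt [ 0.016  0.006 -1.   ] w 0.0305 F [ 0.6 -0.6 -0.7] j [-0.37  0.48  0.73  1.79 -0.39  1.    1.04]
polar r 0.0867 ang 28.55
shift units [-0.06 -0.07  0.17] turn units 0.08
```

View pics/side2.png

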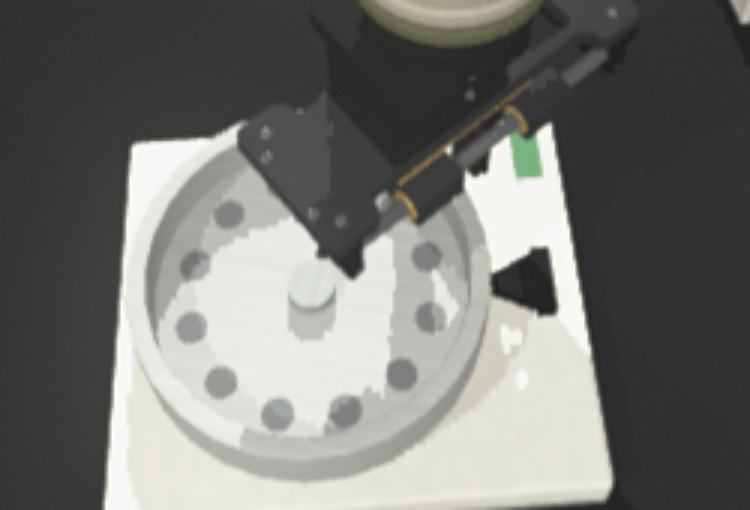

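Emit:
carry_out --pt "0.6 -0.06 -0.07 0.12 0.08" --pt "0.8 0 0 0 0" --pt "1 0 0 0 0" --pt "1 0 0 0 0" --pt "1 0 0 0 0" --pt "1 0 0 0 0" --force 12

```text
time: 4.98
ee_pos: [0.5631, -0.1665, 0.0649]
eef_rot: [0.966, 0.259, 0.009, 0.002]
ft_force: [-1.1, -0.3, -0.7]
width: 0.0119
```

```bash
python3 go.py 30 .064
```

```text
t 4.9833 p [ 0.5631 -0.1665  0.0649] xang 29.99 tilt [ 0.017  0.008 -1.   ] w 0.0119 F [-1.1 -0.3 -0.7] j [-0.38  0.48  0.74  1.8  -0.39  0.99  1.04]
polar r 0.0847 ang 29.37
shift units [ 0.01 -0.03  0.03] turn units -0.0
```

Emit:
carry_out --pt "1 -0.01 0.247 0 1" --pt "1 -0.01 0.247 0 1" --pt "1 -0.01 0.247 0 1" --pt "1 -0.01 0.247 0 1" --pt "1 -0.01 0.247 0 1" --pt "1 -0.01 0.247 0 1"

```text
time: 5.48
ee_pos: [0.575, -0.2088, 0.0649]
eef_rot: [1.0, -0.008, 0.009, -0.001]
ft_force: [-1.8, -1.4, -1.4]
width: 0.0122
```

```bash
python3 go.py -15 .064
```

```text
t 5.4833 p [ 0.575  -0.2088  0.0649] xang -0.89 tilt [ 0.018 -0.003 -1.   ] w 0.0122 F [-1.8 -1.4 -1.4] j [-0.36  0.58  0.84  1.73 -0.5   1.04  0.64]
polar r 0.0857 ang -0.51
shift units [-0.11  0.71  0.03] turn units 2.82
```

Emit:
carry_out --pt "1 -0.02 0.247 0 1" --pt "1 -0.02 0.247 0 1" --pt "1 -0.01 0.247 0 1" --pt "1 -0.01 0.247 0 1" --pt "1 -0.01 0.247 0 1" --pt "1 -0.01 0.247 0 1" --pt "1 -0.01 0.247 0 1" --pt "1 -0.01 0.15 0 0.6" --pt "1 0 0 0 0" --pt "1 0 0 0 0"

```text
time: 6.32
ee_pos: [0.5542, -0.2649, 0.0648]
eef_rot: [0.937, -0.35, 0.008, -0.003]
ft_force: [-0.4, -0.3, 0.8]
width: 0.0119
```

```bash
python3 go.py -43.9 .064; python3 - <<'E'
from h import *
a=camera("side")[250:,150:400];b=camera("top")[145:305,320:460]
cv2.imwrite("pics/v3.png",np.hstack([cv2.resize(a,(500,340),interpolation=2),cv2.resize(b,(297,340),interpolation=2)]))
E
```

```text
t 6.3167 p [ 0.5542 -0.2649  0.0648] xang -40.96 tilt [ 0.013 -0.01  -1.   ] w 0.0119 F [-0.4 -0.3  0.8] j [-0.36  0.66  0.99  1.73 -0.63  1.09  0.12]
polar r 0.0863 ang -41.25
shift units [-0.05  0.13  0.03] turn units 0.59
```

View pics/v3.png

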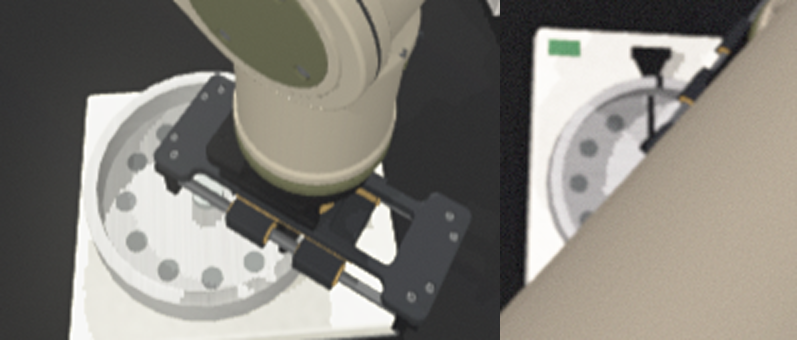

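```bash
python3 - <<'E'
from h import *
b=camera("top")[150:230,350:430]; cv2.imwrite("pics/top3.png",b)
cv2.imwrite("pics/v4.png",cv2.resize(b,(560,560),interpolation=cv2.INTER_CUBIC))
E
```

```text
(no output)
```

View pics/v4.png

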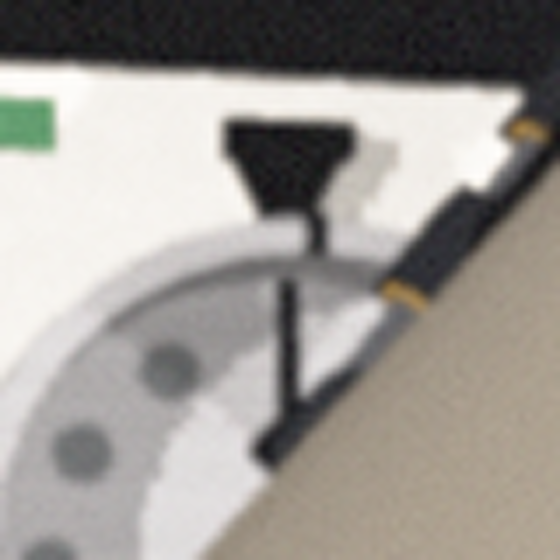

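```bash
python3 - <<'E'
from h import *
C=np.array([.4893,-.208])
f=lambda x,y:(350+(x+.5)/7-.5,150+(y+.5)/7-.5)
for n,p,z in(("rim out",(312,212),.072),("rim in",(320,250),.072),("floor out",(287,283),.042),("floor in",(290,400),.042),("ptr base",(289,122),.04),("ptr tip",(286,218),.04)):
    w=toworld("top",f(*p),z)[:2]; print(n,w.round(4),np.linalg.norm(w-C).round(4),ang(w-C).round(2))
fo=toworld("top",[f(287,283),f(290,400)],.042);print("floor dir",ang(fo[0]-fo[1]))
E
```

```text
rim out [ 0.5823 -0.2148] 0.0933 -4.19
rim in [ 0.5723 -0.216 ] 0.0834 -5.52
floor out [ 0.5706 -0.2152] 0.0816 -5.07
floor in [ 0.5391 -0.2135] 0.0501 -6.28
ptr base [ 0.6152 -0.2198] 0.1265 -5.37
ptr tip [ 0.5888 -0.2169] 0.0999 -5.12
floor dir -3.155142742328943
```

Emit:
carry_out --pt "0.5 0 0 0 0" --pt "0.3 0 0 0 0" --pt "0.2 0 0 0 0" --pt "0.2 0 0 -0.5 0" --pt "0.2 0 0 -1 0" --pt "0.2 0 0 -1 0" --pt "0.2 0 0 -1 0" --pt "0.2 -0.7 -0.8 -0.8 0" --pt "0.2 -0.8 -0.9 0 0" --pt "0.2 -0.8 -0.9 0 0" --pt "0.2 -0.8 -0.9 0 0" --pt "0.2 -0.8 -0.9 0 0" --pt "0.2 -0.8 -0.9 0 0" --pt "0.2 -0.8 -0.9 0 0" --pt "0.2 -0.8 -0.9 0 0" --pt "0.2 -0.8 -0.9 0 0" --pt "0.2 0 0 0 0"

```text
time: 7.88
ee_pos: [0.5488, 0.0687, 0.2149]
eef_rot: [0.936, -0.352, 0.011, -0.009]
ft_force: [0.1, 1.1, 0.3]
width: 0.0348
```

```bash
python3 go.py -43.9 .064; python3 - <<'E'
from h import *
a=camera("side");b=camera("top"); cv2.imwrite("pics/side5.png",a);cv2.imwrite("pics/top5.png",b)
cv2.imwrite("pics/v5.png",np.hstack([cv2.resize(a[300:390,230:320],(400,400),interpolation=2),cv2.resize(b[155:245,345:435],(400,400),interpolation=2)]))
E
```

```text
t 7.8833 p [0.5488 0.0687 0.2149] xang -41.19 tilt [ 0.014 -0.025 -1.   ] w 0.0348 F [0.1 1.1 0.3] j [-1.23  0.35  1.26  1.75 -0.36  1.27 -0.61]
polar r 0.2831 ang 77.88
shift units [7.34 8.51 4.92] turn units 0.54
```

View pics/v5.png

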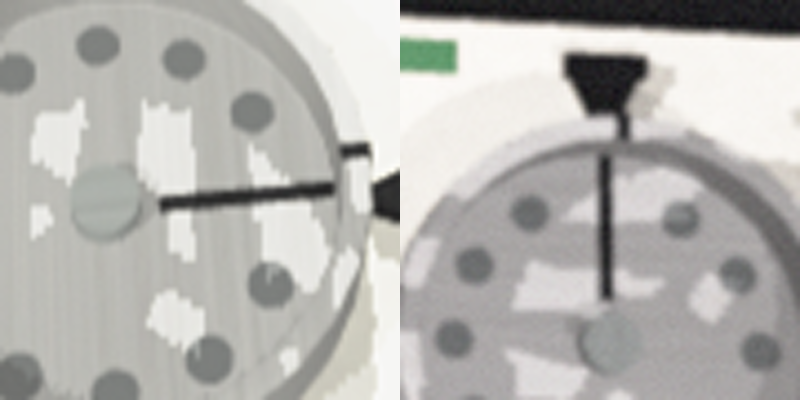

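```bash
python3 - <<'E'
from h import *
C=np.array([.4893,-.208])
for c,o,off,boxes in(("top",(345,155),400,[("floor",.042,(590,165,625,290)),("rim",.072,(612,118,634,138)),("ptr",.04,(560,50,655,105))]),("side",(230,300),0,[("floor",.042,(165,175,330,215)),("rim",.072,(345,140,368,160)),("ptr",.04,(372,165,470,235))])):
    g=255.-cv2.cvtColor(cv2.imread(f"pics/{c}5.png"),cv2.COLOR_BGR2GRAY); k=400/90
    for n,z,(x0,y0,x1,y1) in boxes:
        X0,X1=[int(round(o[0]+(x-off)/k-.5)) for x in(x0,x1)];Y0,Y1=[int(round(o[1]+y/k-.5)) for y in(y0,y1)]
        w=g[Y0:Y1+1,X0:X1+1]; ys,xs=np.mgrid[Y0:Y1+1,X0:X1+1]; m=w>(175 if n!="ptr" else 200)
        if m.sum()<2: print(c,n,"few",w.max());continue
        P=toworld(c,np.c_[xs[m],ys[m]],z)[:,:2]; cen=P.mean(0)
        d=cv2.fitLine(P.astype(np.float32),cv2.DIST_L2,0,.01,.01).ravel()[:2]; d=d*np.sign(d[0])
        print(c,n,m.sum(),"cen",cen.round(4),"r",np.linalg.norm(cen-C).round(4),"ang",ang(cen-C).round(2),"dir",ang(d).round(2))
E
```

```text
top floor 56 cen [ 0.5424 -0.2131] r 0.0534 ang -5.51 dir -3.53
top rim 7 cen [ 0.5773 -0.2154] r 0.0883 ang -4.82 dir 4.39
top ptr 143 cen [ 0.6049 -0.2188] r 0.1161 ang -5.34 dir 89.61
side floor 89 cen [ 0.5396 -0.2104] r 0.0504 ang -2.78 dir -3.51
side rim 12 cen [ 0.5743 -0.2132] r 0.0851 ang -3.5 dir -8.91
side ptr 243 cen [ 0.5994 -0.2203] r 0.1108 ang -6.39 dir -19.72
```

```bash
python3 - <<'E'
from h import *
def cross(v,t=120):  # first subpixel crossing
    i=np.argmax(v>t); return i-1+(t-v[i-1])/(v[i]-v[i-1])
g=cv2.cvtColor(cv2.imread("pics/top0.png"),cv2.COLOR_BGR2GRAY).astype(float)
E={}
E["top left"]=("top",[(320+cross(g[r,320:345]),r) for r in range(170,280)])
E["top far"]=("top",[(c,145+cross(g[145:170,c])) for c in range(345,438)])
E["top near"]=("top",[(c,305-cross(g[305:275:-1,c])) for c in range(340,440)])
s=cv2.cvtColor(cv2.imread("pics/side0.png"),cv2.COLOR_BGR2GRAY).astype(float)
E["side far"]=("side",[(c,280+cross(s[280:305,c],130)) for c in list(range(200,212))+list(range(290,330))])
E["side right"]=("side",[(370-cross(s[r,370:325:-1],130),r) for r in range(300,400)])
for n,(c,p) in E.items():
    P=toworld(c,p,.03)[:,:2].astype(np.float32); d=cv2.fitLine(P,cv2.DIST_HUBER,0,.001,.01).ravel()
    res=np.abs((P-d[2:])@np.array([-d[1],d[0]]))
    print(n,(((ang(d[:2])+45)%90)-45).round(2),"res mm",(1000*np.median(res)).round(2))
E
```

```text
top left -5.04 res mm 0.09
top far -5.03 res mm 0.13
top near -5.09 res mm 0.12
side far -5.06 res mm 0.13
side right -5.1 res mm 0.15
```

Emit:
carry_out --pt "0.2 0.8 0.9 0 0" --pt "0.2 0.8 0.9 0 0" --pt "0.2 0.8 0.9 0 0" --pt "0.2 0.8 0.9 0 0" --pt "0.2 0.8 0.9 0 0" --pt "0.2 0.8 0.9 0 0" --pt "0.2 0.8 0.9 0 0" --pt "0.2 0.8 0.9 0 0" --pt "0.2 0.5 0.6 0.8 0" --pt "0.2 0 0 0.8 0" --pt "0.2 0 0 0.8 0" --pt "0.2 0 0 0.6 0" --pt "0.2 0 0 0 0"

```text
time: 9.07
ee_pos: [0.5424, -0.2864, 0.1307]
eef_rot: [0.931, -0.365, 0.018, -0.008]
ft_force: [-0.4, 0.4, 0.4]
width: 0.0348
```

```bash
python3 go.py -41 .065
```

```text
t 9.0667 p [ 0.5424 -0.2864  0.1307] xang -42.84 tilt [ 0.028 -0.027 -0.999] w 0.0348 F [-0.4  0.4  0.4] j [-0.36  0.57  1.06  1.7  -0.56  1.17  0.09]
polar r 0.0947 ang -55.87
shift units [-0.3  -0.74  2.2 ] turn units -0.37
```

Emit:
carry_out --pt "0.2 -0.3 -0.74 0.2 -0.37" --pt "0.2 0 0 0.3 0" --pt "0.2 0 0 0 0"

```text
time: 9.32
ee_pos: [0.5493, -0.2686, 0.119]
eef_rot: [0.936, -0.353, 0.019, -0.006]
ft_force: [-0.1, -0.4, -0.1]
width: 0.0346
```

```bash
python3 go.py -41 .065
```

```text
t 9.3167 p [ 0.5493 -0.2686  0.119 ] xang -41.34 tilt [ 0.03  -0.025 -0.999] w 0.0346 F [-0.1 -0.4 -0.1] j [-0.39  0.57  1.04  1.71 -0.56  1.14  0.09]
polar r 0.0853 ang -45.25
shift units [-0.06 -0.17  1.8 ] turn units -0.07
```

Emit:
carry_out --pt "0.2 -0.06 -0.17 0.6 -0.07" --pt "0.2 0 0 0.6 0" --pt "0.2 0 0 0.5 0" --pt "0.2 0 0 0 0"

```text
time: 9.65
ee_pos: [0.5554, -0.2662, 0.0729]
eef_rot: [0.936, -0.35, 0.022, -0.007]
ft_force: [-1.0, -0.2, -0.6]
width: 0.0344
```

```bash
python3 go.py -41 .065
```

```text
t 9.65 p [ 0.5554 -0.2662  0.0729] xang -41.05 tilt [ 0.037 -0.028 -0.999] w 0.0344 F [-1.  -0.2 -0.6] j [-0.36  0.62  0.99  1.74 -0.62  1.06  0.12]
polar r 0.0881 ang -41.37
shift units [-0.11 -0.01  0.26] turn units -0.01
```

Emit:
carry_out --pt "0.4 -0.1 0 0.2 0" --pt "0.7 0 0 0 0" --pt "1 0 0 0 0" --pt "1 0 0 0 0" --pt "1 0 0 0 0" --pt "1 0 0 0 0" --force 12

```text
time: 10.15
ee_pos: [0.5531, -0.266, 0.0698]
eef_rot: [0.936, -0.351, 0.023, -0.007]
ft_force: [1.0, -2.4, -7.9]
width: 0.0114
```

```bash
python3 go.py -42.5 .066
```

```text
t 10.15 p [ 0.5531 -0.266   0.0698] xang -41.14 tilt [ 0.038 -0.029 -0.999] w 0.0114 F [ 1.  -2.4 -7.9] j [-0.36  0.62  0.99  1.75 -0.62  1.05  0.12]
polar r 0.0863 ang -42.26
shift units [-0.05  0.01  0.13] turn units 0.27
```

Emit:
carry_out --pt "1 0 0.077 0 0.31" --pt "1 0 0 0 0" --pt "1 0 0 0 0"

```text
time: 10.4
ee_pos: [0.5511, -0.2682, 0.0697]
eef_rot: [0.931, -0.365, 0.023, -0.007]
ft_force: [0.2, -1.1, -2.2]
width: 0.0115
```

```bash
cat > chk.py <<'E'
from h import *
import subprocess
c="top"; im=camera(c); cv2.imwrite("pics/topc.png",im)
g=255.-cv2.cvtColor(im,cv2.COLOR_BGR2GRAY)
# floor line pixels, world box radius 35..75 along the expected line
ys,xs=np.mgrid[180:225,380:402]; P=toworld(c,np.c_[xs.ravel(),ys.ravel()],.042)[:,:2]; v=g[180:225,380:402].ravel()
C=np.array([.4893,-.208]); d=P-C; u=np.array([np.cos(np.radians(-5)),np.sin(np.radians(-5))]); a=d@u; b=d@np.array([-u[1],u[0]])
m=(v>175)&(a>.03)&(a<.076)&(abs(b)<.008)
f=cv2.fitLine(P[m].astype(np.float32),cv2.DIST_HUBER,0,.001,.01).ravel(); print(m.sum(),"line dir",ang(f[:2]*np.sign(f[0])))
cv2.imwrite("pics/vc.png",cv2.resize(im[155:245,345:435],(500,500),interpolation=2))
E
python3 go.py -42.5 .066; python3 chk.py
```

```text
t 10.4 p [ 0.5511 -0.2682  0.0697] xang -42.85 tilt [ 0.038 -0.029 -0.999] w 0.0115 F [ 0.2 -1.1 -2.2] j [-0.36  0.63  1.    1.76 -0.62  1.06  0.1 ]
polar r 0.0863 ang -44.25
shift units [-0.05 -0.08  0.13] turn units -0.07
57 line dir -4.478179
```

Emit:
carry_out --pt "0.5 0 0 0 0" --pt "0.3 0 0 0 0" --pt "0.2 0 0 0 0" --pt "0.2 0 0 -0.5 0" --pt "0.2 0 0 -1 0" --pt "0.2 0 0 -1 0" --pt "0.2 0 0 -1 0" --pt "0.2 -0.7 -0.8 -0.8 0" --pt "0.2 -0.8 -0.9 0 0" --pt "0.2 -0.8 -0.9 0 0" --pt "0.2 -0.8 -0.9 0 0" --pt "0.2 -0.8 -0.9 0 0" --pt "0.2 -0.8 -0.9 0 0" --pt "0.2 -0.8 -0.9 0 0" --pt "0.2 -0.8 -0.9 0 0" --pt "0.2 -0.8 -0.9 0 0" --pt "0.2 0 0 0 0"

```text
time: 11.87
ee_pos: [0.5547, 0.0595, 0.2206]
eef_rot: [0.927, -0.373, 0.028, -0.012]
ft_force: [0.3, 1.3, 0.2]
width: 0.0342
```

```bash
python3 chk.py; python3 - <<'E'
from h import *
C=np.array([.4893,-.208])
im=camera("side"); cv2.imwrite("pics/side6.png",im); g=255.-cv2.cvtColor(im,cv2.COLOR_BGR2GRAY)
for nm,gg in(("before",255.-cv2.cvtColor(cv2.imread("pics/side5.png"),cv2.COLOR_BGR2GRAY)),("now",g)):
    ys,xs=np.mgrid[330:355,262:306]; P=toworld("side",np.c_[xs.ravel(),ys.ravel()],.042)[:,:2]; v=gg[330:355,262:306].ravel()
    m=(v>175)&(np.linalg.norm(P-C,axis=1)<.076)
    f=cv2.fitLine(P[m].astype(np.float32),cv2.DIST_HUBER,0,.001,.01).ravel(); print(nm,m.sum(),ang(f[:2]*np.sign(f[0])))
t=cv2.imread("pics/topc.png")
# small carousel then/now
a=cv2.imread("pics/top0.png")
cv2.imwrite("pics/v6.png",np.hstack([cv2.resize(t[155:245,345:435],(400,400),interpolation=2),cv2.resize(im[130:220,180:290],(400,327),interpolation=2,dst=None) if False else cv2.resize(im[300:390,230:320],(400,400),interpolation=2)]))
print("small diff",np.abs(im[140:190,195:250].astype(int)-cv2.imread("pics/side0.png")[140:190,195:250]).mean())
E
```

```text
47 line dir -5.024025
before 85 -3.527718
now 91 -5.9168653
small diff 1.4332121212121212
```

View pics/v6.png

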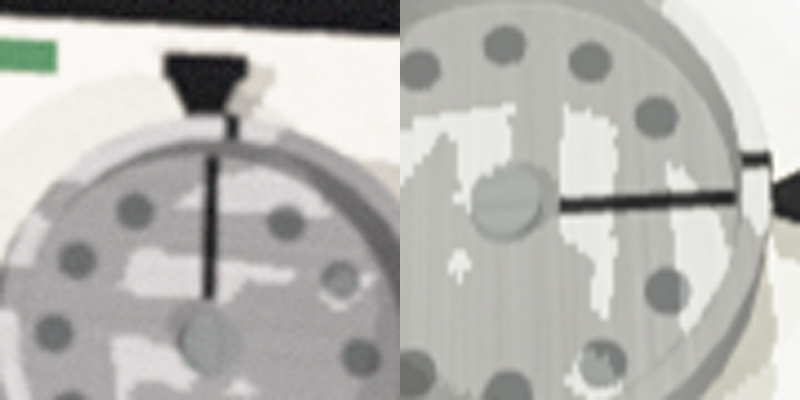

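```bash
python3 -c "
from bench import *
print(close_job())"
```

```text
the job is handed in; nothing more can be done
None
```

I turned the larger carousel about 73° clockwise until its line faced the pointer, let go of it, and handed the job in at about 12 s.

I pinched it by the rim and turned it in one pass. It stopped about 1.5° short, so I gripped it again and corrected that. The arm then moved up and clear.

- **Line against pointer:** the housing's axis, which points at the pointer, measured -5.06° in both cameras. After release the line read -5.0° from the top camera and -5.9° from the side camera. The two differ by about 0.9°, so the remaining error is probably under 1°.
- **Pointer cross-check:** before the correction, a rough side-camera fit of the pointer's bearing disagreed with the other measurements. I put that down to the pointer's side face being in view, and relied on the housing edges instead.
- **Smaller carousel:** the arm never touched it, and it looked the same in the side view before and after.
- **Forces:** the highest reading at the end of any move was about 8 N at the wrist.

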